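# Turn a keyed shaft between bench centres until its key faces up

## Task

Two small bench centres on the worktop each hold a keyed shaft. Turn the thick shaft on its centres, by the ball-ended tail of the carrier clamped on it, until its key faces straight up, then let go. Leave the slender shaft as it is.

Things in the scene. Friction and masses are not known exactly. Their poses are not given: they have to be found in the camera images.
- thick_shaft: Steel shaft to turn, 32 mm diameter, 80 long. Origin on its level axis at mid-length, 80 mm over the worktop; y along the axis, z out through its key (dark bar 9 x 48 mm, 3 proud). Key up: z up, x roughly away from the robot. At the start the key leans 40 to 85 degrees from up towards the robot. Turns with even friction (0.06 N m, 1.2 N at the tail), stays where left.
- thick_tail (a point): Centre of the ball, 18 mm across, at the end of the carrier's tail (a radial bar 10 mm thick): 52 mm from the shaft's axis, at (26, 26, 45) mm in the shaft's frame. Axes as the shaft. The tail stands 30 degrees from the key, towards shaft x: key up, it leans 30 degrees away from the robot. The ball can be pinched along the shaft's axis from above and swung. Carrier ring 48 mm across, 12 thick.
- bench_centres_a: Grey bench centres that hold the thick shaft, fixed to the worktop: base 54 x 136 x 12 mm, its origin under the middle, y along the shaft's axis, x roughly away from the robot, z up. Two posts 26 mm wide, inner faces 96 mm apart, tops 93 mm over the worktop; black knob 22 mm across on the outside of the +y post. It stands left or right of an equal one with the slender shaft.
- slender_tail (a point): The same point on the carrier tail of the slender shaft (16 mm diameter, 80 long, key 4 mm wide; ring 32 mm across, same tail, same distances), in the other bench centres; it must stay as it is. Axes as that shaft: y along its axis, z out through its key.

How it is judged:
By the outcome, as a careful person would: the job done as asked, in the order asked, and still so for the second after the job is handed in, with the robot touching nothing.
It also fails if it takes over 29 s, if anything falls off the work surface, if the arm or the gripper's body presses on something with over 40 N, if the wrist force passes 120 N, or if a joint passes its speed limit or range.

## Robot

A 7-joint arm with a two-finger parallel gripper is mounted at the origin on a cart in front of the work surface, level with it; the furniture and walls round the work are solid. World frame = base frame: x ahead of the robot, y to its left, z up, the work surface at z = 0. Lengths are in mm, angles in rad, forces in N, time in s.
With the tool pointing down it reaches from about 425 to 950 mm from the base axis. Payload 16.7 kg.
Tool frame: the origin (TCP) lies midway between the tips of the shut fingers; the grasp point (between the pads) lies 19 mm behind it (r.grip_depth is the distance from the TCP to the grasp point, in mm); z points along the fingers, y is the line along which they close (so a half turn about z gives the same grasp; the last joint's range is limited). The gripper opens to 94 mm and grips with 3 to 60 N. Pads are 16 mm wide; open, the fingers measure 119 mm over their backs; the gripper's body (75 mm by 177 mm) begins 78 mm behind the grasp point.
Start: joints at [-1.417, 0.426, 0.074, 1.606, -0.034, 1.111, -0.067], TCP at [201.929, 644.049, 205.467] pointing down, gripper open.
Joint ranges: [-2.85, 2.85], [-0.5, 2.14], [-1.23, 1.37], [0.21, 2.46], [-1.02, 4.16], [0.16, 2.05], [-2.73, 2.73]. Speed limits (rad/s): [1.89, 1.89, 2.39, 2.39, 3.01, 3.01, 3.01].

## Interface

Orientations are given as a 3x3 rotation matrix whose columns are the frame's x, y, z axes.
In Python, from station import r gives the robot as it stands. Calls block until the motion is done:
- r.movep(position, orientation): joint-space move of the TCP to a pose.
- r.movel(position, frame=None, feed=150): straight line of the TCP; frame=None keeps the orientation; feed is the mean speed in mm/s.
- r.movej(angles): joint-space move.
- r.move_gripper(opening, strength=None): finger opening in mm; strength is the grip in N (None keeps the last); returns when the fingers have stopped.
- r.wait(seconds).
- r.ik(position, orientation): joint angles nearest the present ones, or None.
- r.camera(name): name is "scene" or "top"; returns the picture (384x512x3 uint8, blue, green, red); there is no depth.
- r.camera_info(name): a dict with "K" (3x3 intrinsics, pixels), "pose" (4x4, takes a point from camera to world coordinates). Camera axes: x right, y up, looking along -z (the intrinsics and any distortion apply to the point x, -y, -z); pixel columns grow to the right and rows downward; lengths in mm; the calibration is good to about 2 mm. A picture is of the moment at which its call begins. camera_info takes no time and is no camera call.
A pose or a line that the arm cannot do raises r.PlanningError and nothing moves.
- r.finish_job(): hands the job in; it is judged then, once.
Trained networks look in the newest picture that a camera, given by its name, has taken for a name from the list of things; names that differ only in an ending like _2 or _b are one class to them, and where a whole thing is asked for, a point or a joint stands for the part that bears it (a point fixed in the world has none). Each returns a list of dicts, best first, with "p" (0 to 1); they miss things now and then, are a little off and sometimes report something else, mostly with a low value. They report only what shows in the picture. A call takes as long as a camera call.
- r.silhouettes(camera, name): "region" (384x512 bool, what is visible of it).
- r.spot_point(camera, name): "centre" ([x, y, z] in mm, in the coordinates of the camera as it stood for that picture, good to about 4 mm: a listed point, or the origin of a listed thing).
Readings, each from a call of its own:
- r.read_clock(): time.
- r.read_joint_positions(): joint angles.
- r.read_dq(): joint speeds.
- r.read_tau(): joint torques, N m.
- r.read_position(): TCP position.
- r.read_eef_rot(): TCP orientation.
- r.read_contact_force(): force on the tool from outside, world axes, zero at the start.
- r.read_ft_torque(): the same for the moment, N m.
- r.read_gripper_width(): finger opening in mm.
- r.read_grasp_force(): force on a finger pad.
Only numpy, scipy, OpenCV 4.12 (cv2) and the standard library are available. Lean on these libraries where they do the work, as an engineer would, in place of code of your own. Each camera call takes 0.05 s, during which the arm holds its last target. There are 200 camera calls.

## Working session

There is one attempt and no reset: what is moved stays moved. The work goes in short steps, each a Python script; the robot and the scene stay as the last script left them, time stands still between calls to the robot, and variables do not carry over. Pictures are saved under pics/ and viewed, at most 10 in all, crops included, and the job is handed in when it is done.

```bash
mkdir -p pics; ls
cat > h.py <<'E'
from station import r
import numpy as np, cv2
def w(cam,p):
    T=np.array(r.camera_info(cam)["pose"]);return T[:3,:3]@np.array(p)+T[:3,3]
def look(fn):
    out=[]
    for c in("scene","top"):
        im=r.camera(c);out.append(im)
    cv2.imwrite(fn,cv2.resize(np.vstack(out),(400,600)) if 0 else np.hstack(out)[:, :])
    return out
E
python3 - <<'E'
from h import *
for c in("scene","top"):
    cv2.imwrite(f"pics/{c}0.png",cv2.resize(r.camera(c),(800,600)))
    print(c,np.round(r.camera_info(c)["pose"],2).tolist())
    for n in("bench_centres_a","thick_shaft","thick_tail","slender_tail"):
        for d in r.spot_point(c,n)[:3]: print(n,round(d["p"],2),np.round(w(c,d["centre"]),1))
print(r.read_clock())
E
```

```text
pics
scene [[0.79, 0.47, -0.4, 182.97], [-0.62, 0.59, -0.51, -557.11], [-0.0, 0.65, 0.76, 748.01], [0.0, 0.0, 0.0, 1.0]]
bench_centres_a 0.94 [477.6  -9.   -4.1]
thick_shaft 0.97 [478.9 -10.3  81.5]
thick_tail 0.56 [457.2  34.3 118.6]
slender_tail 0.64 [ 515.  -195.8  130.6]
top [[-0.02, 1.0, -0.08, 438.92], [-1.0, -0.02, -0.01, -115.07], [-0.01, 0.08, 1.0, 949.51], [0.0, 0.0, 0.0, 1.0]]
thick_shaft 0.84 [481.8 -13.3  76.6]
thick_tail 0.85 [456.3  28.9 117.7]
slender_tail 0.69 [ 517.3 -195.4  129.5]
0.5
```

View pics/scene0.png

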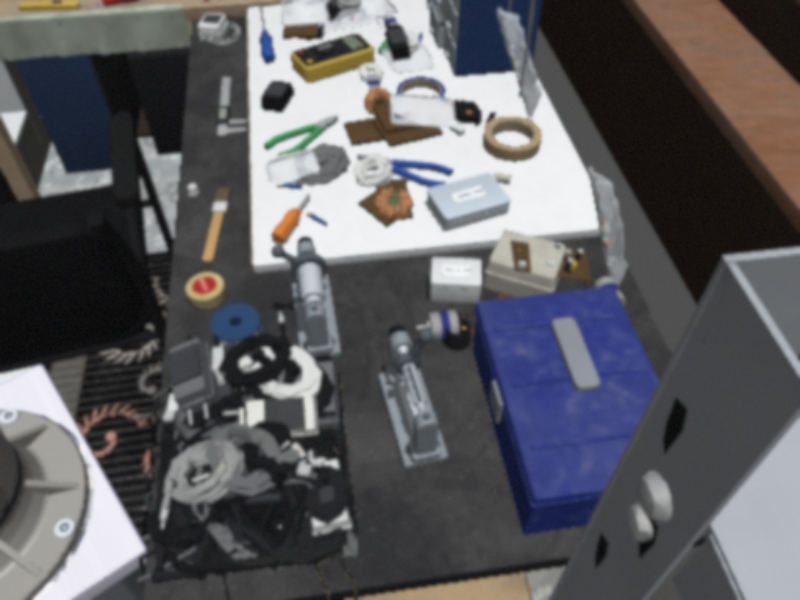

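View pics/top0.png

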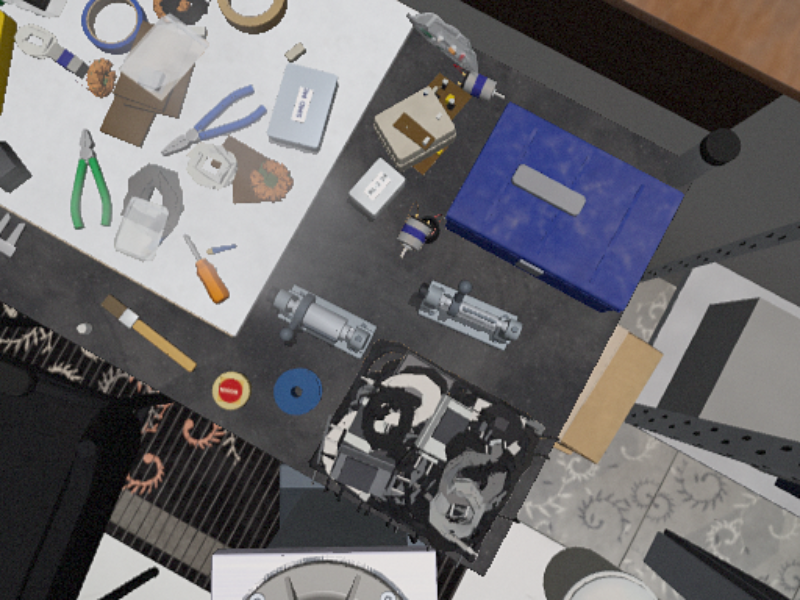

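The top view shows the thick shaft at about (325,320), with its ball at (290,335) towards the robot. The slender shaft is at (470,310). In the scene view they are at (315,280) and (412,380). The spot points agree with the given sizes: along-axis 29 mm, radius about 55 mm. Next I'll fit the bench pose to the silhouettes.

```bash
cat >> h.py <<'E'
def proj(cam,P):
    i=r.camera_info(cam);T=np.array(i["pose"]);c=(np.asarray(P,float)-T[:3,3])@T[:3,:3]*[1,-1,-1]
    d=i.get("dist",i.get("distortion"));d=None if d is None else np.array(d,float)
    return cv2.projectPoints(c.reshape(-1,1,3),np.zeros(3),np.zeros(3),np.array(i["K"],float),d)[0][:,0]
def box(a,b): return np.array([[x,y,z] for x in(a[0],b[0]) for y in(a[1],b[1]) for z in(a[2],b[2])],float)
def Rz(t): return np.array([[np.cos(t),-np.sin(t),0],[np.sin(t),np.cos(t),0],[0,0,1]])
BENCH=np.vstack([box((-27,-68,0),(27,68,12)),box((-13,-66,0),(13,66,93))])
E
cat > m.py <<'E'
from h import *
from scipy.optimize import minimize
print({k:(v if k!="pose" else 0) for k,v in r.camera_info("top").items()})
ims={c:r.camera(c) for c in("scene","top")}
M={}
p0=[480,-11,-.42]
for c in ims:
    u0=proj(c,[[480,-11,50]])[0]
    for n in("bench_centres_a","thick_shaft"):
        for d in r.silhouettes(c,n):
            g=d["region"]; ys,xs=np.nonzero(g); dd=np.hypot(xs.mean()-u0[0],ys.mean()-u0[1]); print(c,n,round(d["p"],2),g.sum(),dd)
            if dd<20 and (c,n) not in M: M[c,n]=g
def hull(P,s=4):
    im=np.zeros((384*s,512*s),np.uint8);cv2.fillConvexPoly(im,cv2.convexHull(np.round((P+.5)*s).astype(np.int32)),1);return im
def fit(cams):
    T={}
    for c in cams:
        ys,xs=np.nonzero(M[c,"bench_centres_a"]); k=M[c,"bench_centres_a"].astype(np.uint8)
        k=cv2.morphologyEx(k,cv2.MORPH_OPEN,np.ones((3,3)));ys,xs=np.nonzero(k)
        T[c]=hull(np.c_[xs,ys])
    def cost(p):
        s=0
        for c in cams:
            h=hull(proj(c,BENCH@Rz(p[2]).T+[p[0],p[1],0]));s+=1-(h&T[c]).sum()/(h|T[c]).sum()
        return s
    q=minimize(cost,p0,method="Nelder-Mead",options=dict(initial_simplex=[p0,[490,-11,-.42],[480,-1,-.42],[480,-11,-.32]]))
    print(cams,q.x,q.fun)
    return q.x
cs=[c for c in ims if (c,"bench_centres_a") in M]
for c in cs: fit([c])
q=fit(cs)
np.save("q.npy",q)
vis=[]
A=[[0,-40,80],[0,40,80]]
for c in ims:
    im=ims[c].copy(); s=6;u0=proj(c,[[q[0],q[1],60]])[0].astype(int)
    im=im[u0[1]-32:u0[1]+32,u0[0]-32:u0[0]+32];im=cv2.resize(im,None,fx=s,fy=s,interpolation=cv2.INTER_CUBIC)
    f=lambda P:np.round((proj(c,np.array(P,float)@Rz(q[2]).T+[q[0],q[1],0])-u0+32.5)*s).astype(int)
    cv2.polylines(im,[cv2.convexHull(f(BENCH).astype(np.int32))],1,(0,255,0),1)
    a=f(A);cv2.line(im,tuple(map(int,a[0])),tuple(map(int,a[1])),(0,0,255),1)
    for deg in(-60,-50,-40,-30):
        t=np.radians(deg);b=f([[52*np.sin(t),26,80+52*np.cos(t)]])[0];cv2.circle(im,tuple(map(int,b)),2,(0,255,255),-1)
    vis.append(im)
cv2.imwrite("pics/fit.png",np.hstack(vis))
for c in ims:
    for d in r.spot_point(c,"thick_tail")[:1]:
        P=(w(c,d["centre"])-[q[0],q[1],0])@Rz(q[2]);print(c,P,np.degrees(np.arctan2(P[0],P[2]-80)))
E
python3 m.py
```

```text
{'K': array([[417.25800201,   0.        , 253.46159956],
       [  0.        , 417.25800201, 186.66053519],
       [  0.        ,   0.        ,   1.        ]]), 'pose': 0}
scene bench_centres_a 0.96 1837 2.4510428185598307
scene thick_shaft 0.95 746 16.87812060274656
top bench_centres_a 0.85 1678 2.7742073572205572
top thick_shaft 0.94 738 6.2675415457556465
['scene'] [ 4.77943319e+02  1.56493449e+00 -3.54104789e-01] 0.20854342530168257
['top'] [ 4.75367711e+02 -6.71393614e+00 -4.56587862e-01] 0.20540842621627498
['scene', 'top'] [ 4.78291424e+02 -2.08262775e+00 -4.31909019e-01] 0.4456847347093983
scene [-32.55968921  28.01017653 122.50744972] -37.451250654066584
```

View pics/fit.png

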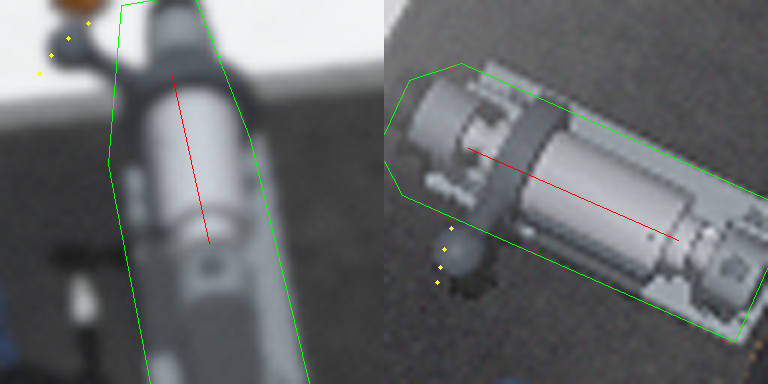

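The fit overlay is shifted by several millimetres: in the top crop the green hull overshoots on the left, and the axis line lies about 8 px low. The convex hull is too crude a model, so I'll fit the full one: base, posts, knob, shaft, ring, tail and ball.

```bash
cat > m2.py <<'E'
from h import *
from scipy.optimize import minimize
S=3
def cyl(rad,y0,y1,z=80):
    a=np.linspace(0,2*np.pi,24,endpoint=False);return np.vstack([np.c_[rad*np.cos(a),0*a+y,z+rad*np.sin(a)] for y in(y0,y1)])
def parts(th):
    s,c=np.sin(th),np.cos(th);R=np.array([[c,0,s],[0,1,0],[-s,0,c]])
    g=np.random.RandomState(0).randn(60,3);g*=9/np.linalg.norm(g,axis=1)[:,None]
    o=np.array([0,0,80.])
    sh=[cyl(16,-40,40),cyl(24,20,32),box((-5,21,10),(5,31,50))@R.T+o,(g+[0,26,52])@R.T+o]
    be=[box((-27,-68,0),(27,68,12)),box((-13,48,0),(13,66,93)),box((-13,-66,0),(13,-48,93)),cyl(11,66,76),cyl(6,-48,48)]
    return sh,be
def draw(c,ps,p):
    im=np.zeros((384*S,512*S),np.uint8)
    for P in ps: cv2.fillConvexPoly(im,cv2.convexHull(np.round((proj(c,P@Rz(p[2]).T+[p[0],p[1],0])+.5)*S).astype(np.int32)),1)
    return im
def masks(c,p0):
    out=[]
    for n in("bench_centres_a","thick_shaft"):
        u0=proj(c,[[p0[0],p0[1],60]])[0];best=None
        for d in r.silhouettes(c,n):
            ys,xs=np.nonzero(d["region"])
            if np.hypot(xs.mean()-u0[0],ys.mean()-u0[1])<22: best=d["region"];break
        out.append(None if best is None else cv2.resize(best.astype(np.uint8),None,fx=S,fy=S,interpolation=cv2.INTER_NEAREST))
    return out
def iou(a,b): return (a&b).sum()/(a|b).sum()
def fit(M,p0,useU=True):
    def cost(p):
        sh,be=parts(p[3]);s=0
        for c,(b,h) in M.items():
            ms=draw(c,sh,p);mu=ms|draw(c,be,p)
            if useU and b is not None and h is not None:s+=1-iou(mu,b|h)
            if h is not None and c=="top":s+=1-iou(ms,h)
        return s
    X=[p0]+[np.array(p0)+d for d in np.diag([8,8,.1,.2])]
    q=minimize(cost,p0,method="Nelder-Mead",options=dict(initial_simplex=X,xatol=.01,fatol=1e-5))
    return q.x,q.fun
def overlay(ims,q,fn):
    vis=[];sh,be=parts(q[3]);f=6
    for c,im in ims.items():
        u0=proj(c,[[q[0],q[1],60]])[0].astype(int)
        im=cv2.resize(im[u0[1]-32:u0[1]+32,u0[0]-32:u0[0]+32],None,fx=f,fy=f,interpolation=cv2.INTER_CUBIC)
        for P,col in [(x,(0,0,255)) for x in sh]+[(x,(0,255,0)) for x in be]:
            h=cv2.convexHull(np.round((proj(c,P@Rz(q[2]).T+[q[0],q[1],0])-u0+32.5)*f).astype(np.int32));cv2.polylines(im,[h],1,col,1)
        vis.append(im)
    cv2.imwrite(fn,np.hstack(vis))
if __name__=="__main__":
    import sys
    ims={c:r.camera(c) for c in("scene","top")}
    p0=np.array([479,-9,-.43,float(sys.argv[1])])
    M={c:masks(c,p0) for c in ims}
    for s in(["scene"],["top"],["scene","top"]):
        q,f=fit({c:M[c] for c in s},p0);print(s,np.round(q,3),np.degrees(q[3]),f)
    np.save("q.npy",q);overlay(ims,q,sys.argv[2])
E
python3 m2.py -.75 pics/fit2.png
```

```text
['scene'] [ 4.81324e+02 -2.17800e+00 -4.77000e-01 -8.41000e-01] -48.19859215919986 0.0751406450175458
['top'] [477.418  -8.318  -0.483  -0.74 ] -42.3840850703981 0.23449677023859938Traceback (most recent call last):
  File "m2.py", line 53, in <module>
    q,f=fit({c:M[c] for c in s},p0);print(s,np.round(q,3),np.degrees(q[3]),f)
        ~~~^^^^^^^^^^^^^^^^^^^^^^^^
  File "m2.py", line 36, in fit
    q=minimize(cost,p0,method="Nelder-Mead",options=dict(initial_simplex=X,xatol=.01,fatol=1e-5))
    res = _minimize_neldermead(fun, x0, args, callback, bounds=bounds,
                               **options)
    fxr = func(xr)
    fx = function(np.copy(x), *(wrapper_args + args))
  File "m2.py", line 31, in cost
    ms=draw(c,sh,p);mu=ms|draw(c,be,p)
                          ~~~~^^^^^^^^
  File "m2.py", line 15, in draw
    for P in ps: cv2.fillConvexPoly(im,cv2.convexHull(np.round((proj(c,P@Rz(p[2]).T+[p[0],p[1],0])+.5)*S).astype(np.int32)),1)
                                                                ~~~~^^^^^^^^^^^^^^^^^^^^^^^^^^^^^^
  File "h.py", line 12, in proj
    i=r.camera_info(cam);T=np.array(i["pose"]);c=(np.asarray(P,float)-T[:3,3])@T[:3,:3]*[1,-1,-1]
ValueError: time passes only in moves, steps and waits
```

```bash
sed -i 's/^def proj/import functools\ninfo=functools.lru_cache(None)(lambda c: r.camera_info(c))\ndef proj/; s/i=r.camera_info(cam);T/i=info(cam);T/' h.py
python3 m2.py -.75 pics/fit2.png
```

```text
['scene'] [ 4.79e+02 -9.00e+00 -4.30e-01 -7.50e-01] -42.97183463481174 0.0
['top'] [477.177  -8.513  -0.482  -0.705] -40.38023883494532 0.23076119329674794
['scene', 'top'] [477.177  -8.513  -0.482  -0.705] -40.38023883494532 0.23076119329674794
```

View pics/fit2.png

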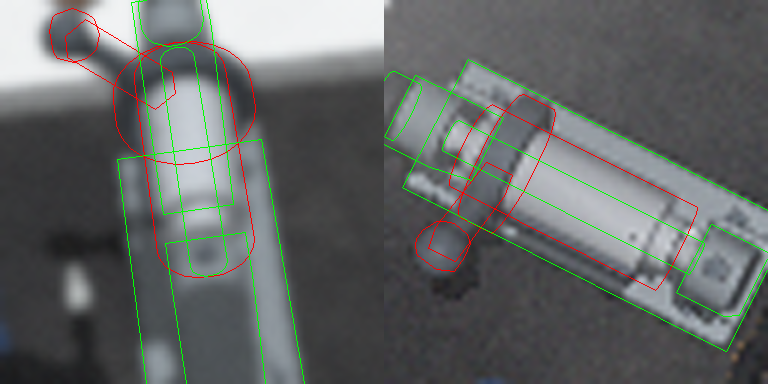

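The overlay now fits to about 2 mm in both views: ball at (443,243) in the top crop against (441,247) modelled, and the base outline matches. That's good enough to act, so I'll move above the ball and grasp.

```bash
cat >> h.py <<'E'
O=np.array([477.5,-9,80.]);YAW=-.475
def ball(deg,rad=52,dy=0):
    t=np.radians(deg);return O+Rz(YAW)@np.array([rad*np.sin(t),26+dy,rad*np.cos(t)])
def tool(s):
    y=Rz(YAW)[:,1]*s;z=np.array([0,0,-1.]);return np.c_[np.cross(y,z),y,z]
D=17
def tcp(deg,dz=0): return ball(deg)+[0,0,dz-D]
E
python3 - <<'E'
from h import *
best=None;j=r.read_joint_positions()
for s in(1,-1):
    q=r.ik(tcp(-43,90),tool(s));print(s,None if q is None else np.round(q,2))
    if q is not None and (best is None or abs(q[6])<abs(best[1][6])): best=(s,q)
s=best[0];print(s)
r.movep(tcp(-43,90),tool(s));r.move_gripper(44,10)
im=r.camera("top")
r.movel(tcp(-43,0),feed=100)
print(r.read_clock(),r.read_position(),r.read_contact_force())
a=r.camera("scene");b=r.camera("top")
v=[]
for c,i in(("scene",a),("top",b)):
    u=proj(c,[ball(-43)])[0].astype(int);v.append(cv2.resize(i[u[1]-32:u[1]+32,u[0]-32:u[0]+32],(384,384),interpolation=cv2.INTER_CUBIC))
cv2.imwrite("pics/g.png",np.hstack(v))
E
```

```text
1 [-0.84  0.08  0.67  2.12 -0.06  0.96  0.97]
-1 [-1.33  0.17  1.27  2.13 -0.19  0.97 -2.  ]
1
5.8667 [458.20639146  30.35586379 101.47160362] [-0.43855512 -0.88417008 -0.07644104]
```

View pics/g.png

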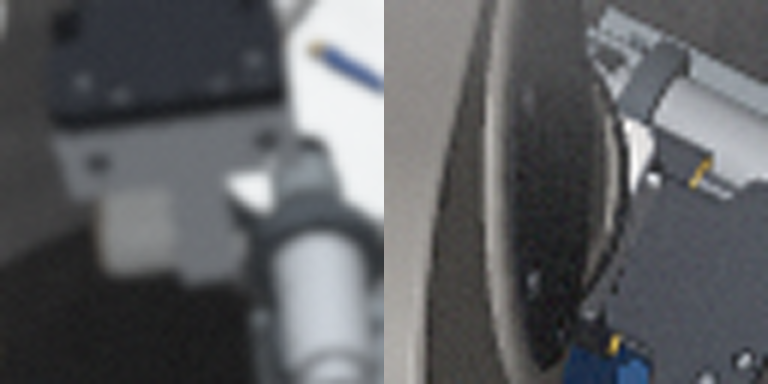

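The fingers stand beside the carrier in the scene view at about (150,230), and the ball is hidden between them. There is next to no force, so I'll close and swing.

Run:
```python
from h import *
r.move_gripper(10,12)
print(r.read_gripper_width(),r.read_grasp_force(),r.read_contact_force(),r.read_clock())
if 14<r.read_gripper_width()<20:
    for d in range(-37,31,6):
        r.movel(tcp(min(d,30)),feed=60)
        print(d,np.round(r.read_contact_force()@Rz(YAW),1),round(r.read_gripper_width(),1))
    r.movel(tcp(30),feed=40)
    print(np.round(r.read_contact_force()@Rz(YAW),1),r.read_clock())
```

```text
16.79094851750129 12.000077962875366 [0.67385576 1.20840146 0.56160145] 6.5167
-37 [-1.8  2.7  4.7] 17.0
-31 [-1.9  2.4  4.6] 16.6
-25 [-1.3  2.2  3.9] 17.1
-19 [-1.   3.   1.8] 16.9
-13 [0.  2.  0.5] 16.7
-7 [ 0.6  2.6 -0.2] 17.1
-1 [ 0.8  0.9 -1. ] 16.8
5 [ 0.2 -0.  -0.1] 16.7
11 [ 0.6 -1.6  0.8] 16.8
17 [ 1.3 -3.   2.3] 16.6
23 [ 1.3 -4.3  3.4] 16.9
29 [ 2.  -4.9  3.6] 17.2
[ 2.3 -5.2  4.3] 9.7667
```

```bash
cat > chk.py <<'E'
from m2 import *
import sys
ims={c:r.camera(c) for c in("scene","top")}
p0=np.array([477.5,-9,-.475,float(sys.argv[2])])
M={c:masks(c,p0) for c in ims}
for s in(["scene"],["top"],["scene","top"]):
    q,f=fit({c:M[c] for c in s},p0);print(s,np.round(q,3),np.degrees(q[3]),f)
for c in ims:
    r.camera(c)
    for d in r.spot_point(c,"thick_tail")[:2]:
        P=(w(c,d["centre"])-[O[0],O[1],0])@Rz(YAW);print(c,d["p"],P,np.degrees(np.arctan2(P[0],P[2]-80)))
overlay(ims,[O[0],O[1],YAW,np.radians(30)],f"pics/{sys.argv[1]}.png")
v=[]
for c in ims:
    u0=proj(c,[[O[0],O[1],90]])[0].astype(int)
    v.append(cv2.resize(ims[c][u0[1]-24:u0[1]+24,u0[0]-24:u0[0]+24],(384,384),interpolation=cv2.INTER_CUBIC))
o=cv2.imread(f"pics/{sys.argv[1]}.png");a=np.vstack([o,np.hstack(v)]);cv2.imwrite(f"pics/{sys.argv[1]}.png",cv2.resize(a,(600,600)))
print(r.read_clock())
E
python3 - <<'E'
from h import *
r.move_gripper(44);r.movel(tcp(30,60),feed=150)
p=r.read_position();r.movep([330,330,220],np.array(r.read_eef_rot()));print(r.read_clock(),r.read_contact_force())
E
python3 chk.py c1 .52
```

```text
12.3417 [0.87894893 0.31585453 0.09659986]
['scene'] [ 4.79796e+02 -3.84600e+00 -5.00000e-01  4.38000e-01] 25.117573972513632 0.07267996530789245
['top'] [ 4.7939e+02 -8.1460e+00 -5.0100e-01  4.4100e-01] 25.255689088053593 0.17253752799998368
['scene', 'top'] [ 4.7897e+02 -8.3170e+00 -4.9000e-01  4.2300e-01] 24.250271438223535 0.29254325159990335
scene 0.81 [ 19.19635894  27.49584203 130.72215986] 20.72969935641246
top 0.82 [ 23.37044681  25.43346316 124.51667036] 27.698660457226797
12.8417
```

View pics/c1.png

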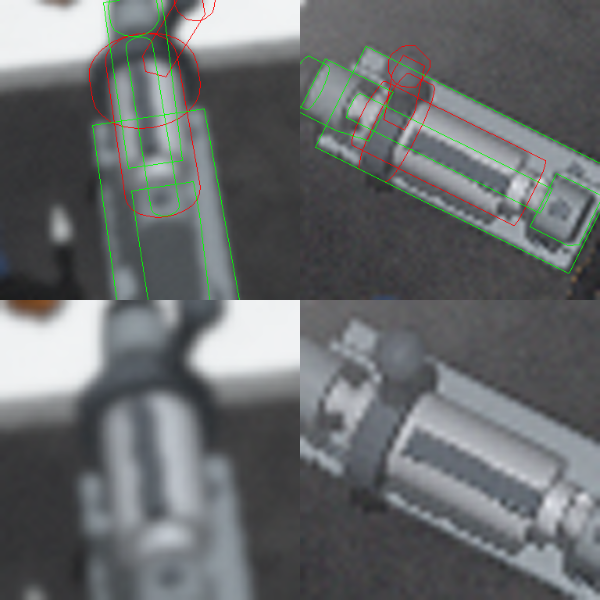

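The top crop shows the key facing nearly straight up at about (475,470), close to the shaft's midline. The fits put the tail at about 25°. I'll measure the key's offset from an averaged cross profile.

```bash
cat > prof.py <<'E'
from h import *
im=cv2.cvtColor(r.camera("top"),cv2.COLOR_BGR2GRAY).astype(np.float32)
xs=np.arange(-30,30.1,1);yaw=-.485
for name,ys in(("key",np.arange(-22,13,1.)),("keyA",np.arange(-22,-5,1.)),("keyB",np.arange(-5,13,1.))):
    G=np.array([[x,y,80] for y in ys for x in xs])@Rz(yaw).T+[O[0],O[1],0]
    uv=proj("top",G).astype(np.float32).reshape(len(ys),len(xs),2)
    p=cv2.remap(im,uv[...,0],uv[...,1],cv2.INTER_LINEAR).mean(0)
    print(name,[f"{int(x)}:{v:.0f}" for x,v in zip(xs,p)])
E
python3 prof.py
```

```text
key ['-30:67', '-29:68', '-28:67', '-27:66', '-26:67', '-25:73', '-24:88', '-23:114', '-22:136', '-21:128', '-20:105', '-19:94', '-18:93', '-17:95', '-16:100', '-15:111', '-14:126', '-13:139', '-12:149', '-11:156', '-10:162', '-9:165', '-8:161', '-7:144', '-6:120', '-5:107', '-4:105', '-3:105', '-2:106', '-1:106', '0:106', '1:109', '2:120', '3:146', '4:174', '5:184', '6:181', '7:176', '8:171', '9:167', '10:161', '11:155', '12:148', '13:139', '14:130', '15:125', '16:130', '17:144', '18:154', '19:155', '20:155', '21:155', '22:155', '23:153', '24:145', '25:127', '26:100', '27:81', '28:77', '29:79', '30:81']
keyA ['-30:68', '-29:68', '-28:68', '-27:67', '-26:68', '-25:74', '-24:89', '-23:115', '-22:137', '-21:129', '-20:105', '-19:93', '-18:93', '-17:96', '-16:102', '-15:114', '-14:129', '-13:141', '-12:151', '-11:158', '-10:164', '-9:166', '-8:160', '-7:139', '-6:116', '-5:106', '-4:104', '-3:104', '-2:106', '-1:106', '0:106', '1:110', '2:125', '3:154', '4:180', '5:185', '6:181', '7:176', '8:171', '9:166', '10:161', '11:154', '12:147', '13:138', '14:129', '15:123', '16:128', '17:143', '18:154', '19:156', '20:155', '21:155', '22:155', '23:153', '24:144', '25:126', '26:98', '27:78', '28:74', '29:77', '30:79']
keyB ['-30:67', '-29:67', '-28:67', '-27:65', '-26:66', '-25:72', '-24:87', '-23:113', '-22:134', '-21:127', '-20:105', '-19:95', '-18:94', '-17:94', '-16:97', '-15:108', '-14:123', '-13:136', '-12:146', '-11:154', '-10:160', '-9:164', '-8:163', '-7:148', '-6:124', '-5:108', '-4:105', '-3:106', '-2:107', '-1:107', '0:107', '1:108', '2:116', '3:139', '4:169', '5:183', '6:181', '7:176', '8:172', '9:167', '10:162', '11:156', '12:149', '13:141', '14:132', '15:127', '16:132', '17:145', '18:154', '19:155', '20:154', '21:155', '22:156', '23:154', '24:145', '25:127', '26:101', '27:83', '28:80', '29:81', '30:83']
```

The key centre is about 1.2 mm towards the robot at a radius of 19 mm, which is about 4° short. That agrees with the tail at about 26°. I'll regrasp and turn it 4° more.

```bash
python3 - <<'E'
from h import *
R=tool(1)
r.movep(tcp(26,60),R);r.movel(tcp(26),feed=120);r.move_gripper(10,12)
print(r.read_gripper_width(),np.round(r.read_contact_force()@Rz(YAW),1))
r.movel(tcp(30.2),feed=30);print(np.round(r.read_contact_force()@Rz(YAW),1))
r.move_gripper(44);r.movel(tcp(30,60),feed=150)
r.movep([330,330,220],R);print(r.read_clock(),r.read_contact_force())
E
python3 prof.py | head -1; python3 chk.py c2 .52
```

```text
16.90744802060642 [ 0.7 -4.8  3.1]
[ 3.3 -5.5  2.6]
18.6167 [ 0.1289873  -0.15594331  0.75517503]
key ['-30:68', '-29:67', '-28:67', '-27:67', '-26:67', '-25:72', '-24:86', '-23:112', '-22:132', '-21:126', '-20:105', '-19:94', '-18:92', '-17:93', '-16:98', '-15:111', '-14:128', '-13:140', '-12:148', '-11:156', '-10:162', '-9:167', '-8:169', '-7:166', '-6:150', '-5:126', '-4:114', '-3:111', '-2:111', '-1:111', '0:111', '1:111', '2:114', '3:124', '4:143', '5:165', '6:178', '7:176', '8:172', '9:167', '10:162', '11:155', '12:147', '13:139', '14:131', '15:125', '16:129', '17:142', '18:153', '19:155', '20:155', '21:155', '22:155', '23:153', '24:146', '25:127', '26:100', '27:81', '28:77', '29:79', '30:80']
['scene'] [479.974  -4.407  -0.481   0.521] 29.854744403837895 0.08003261882572232
['top'] [478.015  -8.28   -0.49    0.506] 29.004024150784847 0.17154714115789893
['scene', 'top'] [478.167  -7.689  -0.488   0.518] 29.661763791674627 0.2773685436837475
scene 0.67 [ 24.6178401   31.3390667  127.71430911] 27.29113237726297
top 0.97 [ 23.60264718  22.42492919 124.70323499] 27.83339153207748
19.1667
```

The key now sits within about 1° of straight up: its centre is at -0.4 mm against the axis at -0.3 mm, and the tail fits at 29 to 30°. The arm is clear, so I'm handing in.

```bash
python3 -c "
from h import *
print(r.finish_job(),r.read_clock())"
```

```text
the job is handed in; nothing more can be done
the job is handed in; nothing more can be done
```

I turned the thick shaft until its key faced straight up (within about 1° by the camera), let go, never went near the slender shaft, and handed the job in at about 19 s; no verdict came back.

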